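Make up the chip transfer set

TASK

Make up the transfer set: in the square carrier with the four corner angles, stack the clear-lidded sample box first, then the flat chip tray on top of it, then the square cover plate, knob up, each lying flat between the corner angles. Set the petri dish flat on the round plate, between its four pins. Leave the loupe and the vial standing where they are.

Things in the scene. Friction and masses are not known exactly. Their poses are not given: they have to be found in the camera images.
- sample_box: sample box to stack first (bottom): black square base with a clear lid, closed and not to be opened, 52 x 52 mm, 24 mm high; a hinge and clasp stick out about 2 mm at the middle of its +x and -x sides, so grip it across y (52 mm). Origin: centre of its underside, z up.
- chip_tray: chip tray to stack second: flat black waffle tray with rows of small pockets holding chips, 51 x 51 mm, 8 mm thick, solid to touch. Origin: centre of its underside, z up, x and y along its sides.
- cover: cover plate to stack last: bare aluminium square plate 52 x 52 mm, 6 mm thick, with a round black knob in its middle, 16 mm in diameter, that reaches from 6 to 26 mm above the underside (neck 12 mm in diameter in the lowest 4 mm). Origin: centre of its underside, z up, x and y along its sides.
- dish: round clear petri dish with its lid on, two chips inside, 62 mm in diameter and 14 mm high, the lid fast. Origin: centre of its underside, z up.
- carrier: square carrier, fixed to the worktop: aluminium plate 92 x 92 mm, 5 mm thick, with four corner angles 42 mm high, 61 mm clear between neighbouring ones in x and in y; in the middle of each side the gap between the angles is 39 mm wide, open for a finger. Origin: centre of its underside; x and y along its sides, z up. Things may sit in it turned by any quarter turn.
- carrier_nest (a point): centre of the carrier's floor, on the top of its plate, 5 mm above the worktop; axes as the carrier's. Mind the film meter (not listed, fixed): x from 0.45 to 0.9 m, y from -0.01 to 0.31 m, its front part 80 mm high, its rear 0.4 m. Carry things across in front of it, within 0.45 m of the base axis and 0.2 m high.
- dish_plate: round aluminium plate, fixed to the worktop, 96 mm in diameter, 5 mm thick, with four upright steel pins 6 mm thick and 10 mm high on its diagonals (27.6 mm from the centre in x and in y, so 72 mm clear across a diagonal); fingers pass between the pins along its x or y axis. Origin: centre of its underside, z up.
- dish_seat (a point): centre of the dish plate's top face, 5 mm above the worktop; axes as the dish plate's.
- eye_loupe: bystander: standing loupe, black ring on a clear cylinder, 39 mm in diameter, 42 mm high, loose, not to be moved. Origin: centre of its underside.
- vial: bystander: small amber vial with a black screw cap, 23 mm in diameter, 52 mm high, loose, not to be moved. Origin: centre of its underside.
Mind the look-alikes: they are no part of the job. What is shaped like the sample_box but pink is not meant.

How it is judged (in metres and radians):
On the way, in this order (a step that is already met when the one before it is completed fails the run):
1. the sample box lies flat on the carrier's floor between the corner angles (horizontal distance between sample_box and carrier_nest below 0.009 m and z of sample_box in the frame of carrier_nest between -0.004 and 0.004 m and angle between sample_box's own z axis and vertical below 0.1 rad), for 0.2 s.
2. the chip tray lies flat on the sample box in the carrier (all of step 1 and horizontal distance between chip_tray and carrier_nest below 0.009 m and z of chip_tray in the frame of carrier_nest between 0.02 and 0.028 m and angle between chip_tray's own z axis and vertical below 0.1 rad), for 0.2 s.
3. the cover plate lies flat on the chip tray in the carrier, knob up (all of step 2 and horizontal distance between cover and carrier_nest below 0.009 m and z of cover in the frame of carrier_nest between 0.028 and 0.036 m and angle between cover's own z axis and vertical below 0.1 rad), for 0.2 s.
At the end, for the whole second after the job is handed in: Box on the carrier floor (within 4 mm), tray on it (underside 20 to 28 mm above the floor), cover on the tray (28 to 36 mm), each within 9 mm of the nest centre; dish on its plate (4 mm in height) within 10 mm of the centre; all upright within 0.1 rad, released, at rest (all of step 3 and horizontal distance between dish and dish_seat below 0.01 m and z of dish in the frame of dish_seat between -0.004 and 0.004 m and angle between dish's own z axis and vertical below 0.1 rad and linear speed of each of sample_box, chip_tray, cover, dish below 0.02 m/s and contact force between each of sample_box, chip_tray, cover, dish and the fingers below 0.1 N); the robot touches nothing.
It fails at once if the loupe was moved by more than 20 mm or tipped (distance of eye_loupe from where it was at the start of the episode above 0.02 m or angle between eye_loupe's own z axis and vertical above 0.4 rad).
It fails at once if the vial was moved by more than 20 mm or tipped (distance of vial from where it was at the start of the episode above 0.02 m or angle between vial's own z axis and vertical above 0.4 rad).
It also fails if it takes over 144 s, if anything falls off the work surface, if the arm or the gripper's body presses on something with over 40 N, if the wrist force passes 120 N, or if a joint passes its speed limit or range.

ROBOT

A 6-joint arm with a two-finger parallel gripper is mounted at the origin on a cart in front of the work surface, level with it; the furniture and walls round the work are solid. World frame = base frame: x ahead of the robot, y to its left, z up, the work surface at z = 0. Lengths are in mm, angles in rad, forces in N, time in s.
With the tool pointing down it reaches from about 400 to 925 mm from the base axis. Payload 12.5 kg.
Tool frame: the origin (TCP) lies midway between the tips of the shut fingers; the grasp point (between the pads) lies 19 mm behind it (env.tcp_to_grasp is the distance from the TCP to the grasp point, in mm); z points along the fingers, y is the line along which they close (so a half turn about z gives the same grasp; the last joint's range is limited). The gripper opens to 95 mm and grips with 3 to 60 N. Pads are 20 mm wide; open, the fingers measure 119 mm over their backs; the gripper's body (75 mm by 180 mm) begins 59 mm behind the grasp point.
Start: joints at [1.057, 0.491, 1.559, -0, 1.092, -0.106], TCP at [247.855, 573.772, 214.661] pointing down, gripper open.
Joint ranges: [-3.1, 3.1], [-0.84, 2.19], [0.05, 2.79], [-1.13, 4.28], [0.06, 2.93], [-2.69, 2.69]. Speed limits (rad/s): [2.22, 2.22, 2.79, 3.14, 3.14, 3.14].

INTERFACE

Orientations are given as [roll, pitch, yaw] about the fixed x, y, z axes, in that order (R = Rz(yaw) Ry(pitch) Rx(roll)).
In Python, from cell import env gives the robot as it stands. The module is installed in compiled form; this text tells all that it offers.
- The arm moves only by the tool step_arm, never from a script. Its argument "plan" is a list that holds one entry, the list of rows, each a list of 5 numbers: the shift along the tool's x, y, z in mm, then the turn about the tool's z in degrees, then the opening, from -1 (shut) to 1 (fully open). A call has 1 to 8 rows; each row is the pose to reach, as a shift and turn from the pose commanded when the call began, along the tool's axes at that moment; what a row does not reach only later rows make up. A row lasts 1/12 s, in which the tool goes at most 41.7 mm and 7.16 degrees, less where a joint would pass 70% of its speed; a pose out of reach is approached as far as the arm can. A call with a gripper value outside its range is refused whole. The fingers move at their own pace and stop on an object; the grip force is fixed at half the most. Time passes only in rows, so rows that repeat a pose let the fingers close. It gives the time, the measured TCP pose, the force, the opening and the grip force at its end, in the units of the state.
- env.state(): the state, without advancing time (a new reading comes with each control period).
- env.read_camera(name): name is "scene" or "side" or "wrist"; returns the picture (400x640x3 uint8, blue, green, red); there is no depth.
- env.get_calibration(name): a dict with "K" (3x3 intrinsics, pixels), "extrinsics" (4x4, takes a point from world to camera coordinates). Camera axes: x right, y up, looking along -z (the intrinsics and any distortion apply to the point x, -y, -z); pixel columns grow to the right and rows downward; lengths in mm; the calibration is good to about 2 mm. A picture is of the moment at which its call begins: read the wrist's pose just before it. get_calibration takes no time and is no camera call; for the wrist camera it gives the pose at the moment of the call.
- env.job_done(): hands the job in; it is judged then, once.
The state is a dict: "t": time; "joints": joint angles; "qvel": joint speeds; "tau": joint torques, N m; "eef_pos": TCP position; "tcp_rot": TCP orientation; "ft_force": force on the tool from outside, world axes, zero at the start; "moment": the same for the moment, N m; "opening": opening from 0.0 (shut) to 1.0 (fully open); "grip_force": force on a finger pad.
Only numpy, scipy, OpenCV 4.12 (cv2) and the standard library are available. Lean on these libraries where they do the work, as an engineer would, in place of code of your own. Each camera call takes 0.05 s, during which the arm holds its last target. There are 200 camera calls.

## Working session

There is one attempt and no reset: what is moved stays moved. The work goes in short steps, Python scripts to look and compute and a tool call to move; the robot and the scene stay as the last step left them, time stands still between calls to the robot, and variables do not carry over. Pictures are saved under pics/ and viewed, at most 14 in all, crops included, and the job is handed in when it is done.

Besides the shell and the picture viewer there is one more tool, called after "Call:" as name(argument=value, ...), one argument or row to a line, values as JSON. step_arm: Moves the arm, as the interface text tells. Its arguments: {"type":"object","properties":{"plan":{"type":"array"}},"required":["plan"]}

```bash
mkdir -p pics
cat > h.py <<'E'
import numpy as np, cv2
from cell import env
def cal(n):
    c=env.get_calibration(n); return np.array(c["K"]),np.array(c["extrinsics"]),c
def ray(K,E,uv,z):
    "pixel -> world point on plane z"
    p=np.linalg.inv(K)@np.array([uv[0],uv[1],1.]); d=E[:3,:3].T@np.array([p[0],-p[1],-p[2]])
    o=-E[:3,:3].T@E[:3,3]; return o+d*(z-o[2])/d[2]
def proj(K,E,P):
    q=E[:3,:3]@np.array(P,float)+E[:3,3]; p=K@np.array([q[0],-q[1],-q[2]]); return p[:2]/p[2]
E
python3 - <<'E'
from h import *
for n in("scene","side","wrist"):
    K,E,c=cal(n); print(n,[k for k in c],np.round(K,1).tolist(),np.round(-E[:3,:3].T@E[:3,3]))
    cv2.imwrite(f"pics/{n}0.png",env.read_camera(n))
print(env.state())
E
```

```text
scene ['K', 'extrinsics'] [[423.8, 0.0, 319.0], [0.0, 423.8, 196.5], [0.0, 0.0, 1.0]] [-332. -654.  692.]
side ['K', 'extrinsics'] [[511.8, 0.0, 319.1], [0.0, 511.8, 200.5], [0.0, 0.0, 1.0]] [   14. -1491.   834.]
wrist ['K', 'extrinsics'] [[331.5, 0.0, 313.4], [0.0, 331.5, 206.2], [0.0, 0.0, 1.0]] [188. 600. 387.]
{'t': 0.15, 'joints': array([ 1.05737911e+00,  4.91412313e-01,  1.55930283e+00, -1.96051318e-05,
        1.09165628e+00, -1.05619307e-01]), 'qvel': array([-0.00022878, -0.00105606, -0.00127855, -0.00013685, -0.00272081,
       -0.00178342]), 'tau': array([ 2.56810075e-03, -6.12893987e+01, -2.58275110e+01,  6.93185208e-02,
        4.74104122e-02, -9.85513725e-05]), 'eef_pos': array([247.78236636, 573.60782929, 214.20371805]), 'tcp_rot': array([-3.14081639e+00, -6.48065771e-05,  2.73380376e+00]), 'ft_force': array([-0.24570803, -0.82653597,  0.49613635]), 'moment': array([-0.0078345 , -0.02900103, -0.06199577]), 'grip_force': 0.0, 'opening': 0.9993156887516761}
```

View pics/scene0.png

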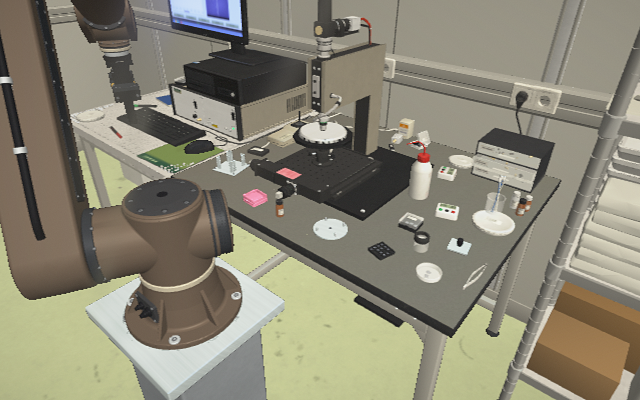

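View pics/side0.png

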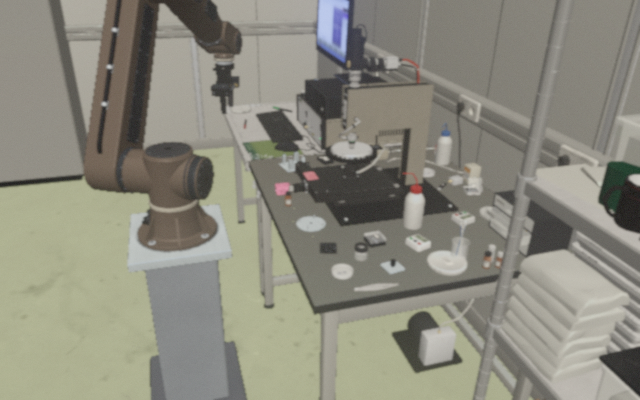

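View pics/wrist0.png

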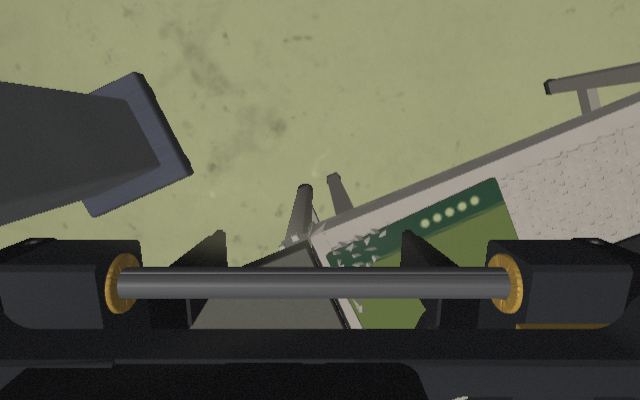

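Scene view: box (410,221), tray (381,251), cover (459,245), dish (429,272), loupe (421,241), vial (279,205), carrier (232,163), dish plate (330,229). The pink boxes at (257,198) and (288,174) and the white boxes at (447,172) and (447,211) are look-alikes. Next I'll enlarge the area and get coarse positions.

Run:
```python
from h import *
K,E,_=cal("scene")
for n,uv,z in [("box",(410,221),12),("tray",(381,251),5),("cover",(459,247),3),("dish",(429,272),7),("loupe",(421,241),21),("vial",(280,206),26),("carrier",(231,168),5),("plate",(330,229),5),("pink",(257,198),12)]:
    print(n,np.round(ray(K,E,uv,z)))
a=cv2.imread("pics/scene0.png")
b=cv2.resize(a[185:295,345:495],(800,587),interpolation=cv2.INTER_CUBIC)
cv2.imwrite("pics/c1.png",b)
c=cv2.resize(a[140:245,195:355],None,fx=5,fy=5,interpolation=cv2.INTER_CUBIC);cv2.imwrite("pics/c2.png",c)
```

```text
box [ 589. -226.   12.]
tray [ 430. -232.    5.]
cover [ 579. -377.    3.]
dish [ 435. -365.    7.]
loupe [ 515. -299.   21.]
vial [391.  91.  26.]
carrier [477. 414.   5.]
plate [420. -73.   5.]
pink [393. 191.  12.]
```

View pics/c1.png

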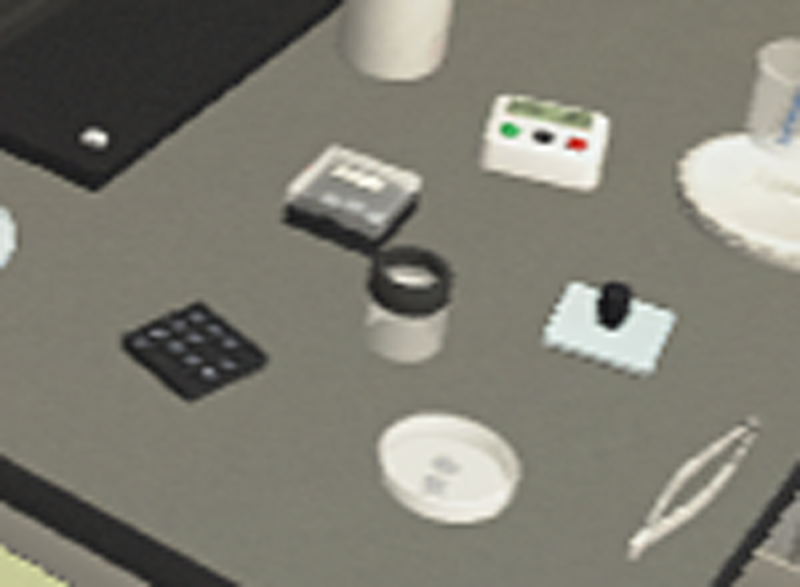

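View pics/c2.png

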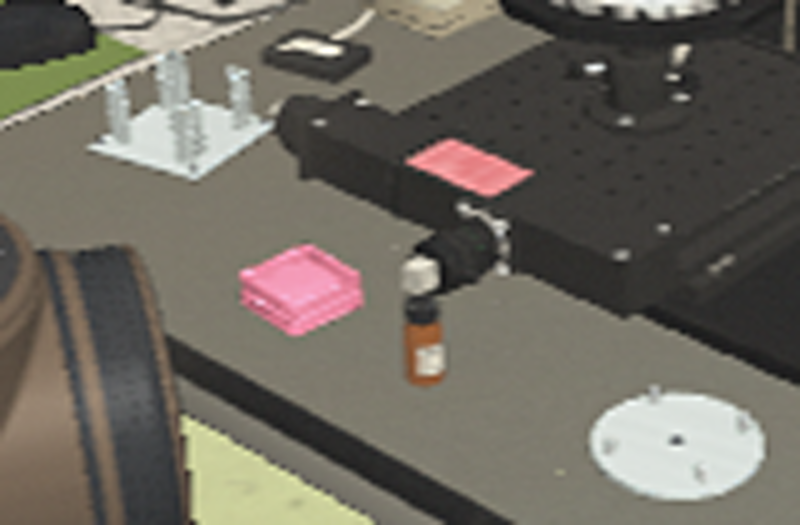

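Box at crop (352,195): black base with a clear lid, not pink, so it fits. Tray at (195,350), cover at (610,328), dish at (450,468). In crop 2 the carrier is at (182,140) and the plate at (677,445). Next I'll move for near views, starting with the carrier.

```bash
cat >> h.py <<'E'
def go(x,y,z,yawdeg,frm=None):
    "tool-frame shift from present (or given x,y,z,yaw) pose"
    if frm is None:
        s=env.state(); frm=[*s["eef_pos"],np.degrees(s["tcp_rot"][2])]
    a=np.radians(frm[3]); d=np.array([x,y,z])-frm[:3]
    t=(frm[3]-yawdeg+180)%360-180
    print(np.round([d[0]*np.cos(a)+d[1]*np.sin(a), d[0]*np.sin(a)-d[1]*np.cos(a), -d[2], t],1))
E
python3 - <<'E'
from h import *
K,E,_=cal("wrist"); print(E[:3,:3].round(2))
go(420,320,230,90)
go(430,0,230,90,[420,320,230,90])
E
```

```text
[[ 0.4   0.92  0.  ]
 [-0.89  0.39 -0.23]
 [-0.22  0.09  0.97]]
[-258.7 -164.5  -15.8   66.6]
[-320.   10.    0.    0.]
```

Call:
step_arm(
  plan=[
    [[-259,-164,-16,66.6,1],[-259,-164,-16,66.6,1],[-259,-164,-16,66.6,1],[-259,-164,-16,66.6,1],[-259,-164,-16,66.6,1],[-259,-164,-16,66.6,1],[-259,-164,-16,66.6,1],[-259,-164,-16,66.6,1]],
  ],
)

```text
t: 0.82
eef_pos: [422.6, 317.0, 230.9]
tcp_rot: [3.141, 0.001, 1.725]
ft_force: [0.4, 0.4, 0.0]
opening: 1.0
grip_force: 0.0
```

Call:
step_arm(
  plan=[
    [[0,0,0,9.3,1],[0,0,0,9.3,1],[0,0,0,9.3,1],[0,0,0,9.3,1]],
  ],
)

```text
t: 1.15
eef_pos: [420.5, 320.4, 230.5]
tcp_rot: [-3.141, 0.0, 1.573]
ft_force: [0.8, 0.8, 0.5]
opening: 1.001
grip_force: 0.0
```

Run:
```python
from h import *
s=env.state();print(s["t"],s["eef_pos"],s["tcp_rot"])
K,E,_=cal("wrist");np.savez("pics/w1.npz",K=K,E=E)
cv2.imwrite("pics/w1.png",env.read_camera("wrist"))
```

```text
1.15 [420.52508145 320.42265349 230.53853153] [-3.14139953e+00  5.45902853e-05  1.57316953e+00]
```

View pics/w1.png

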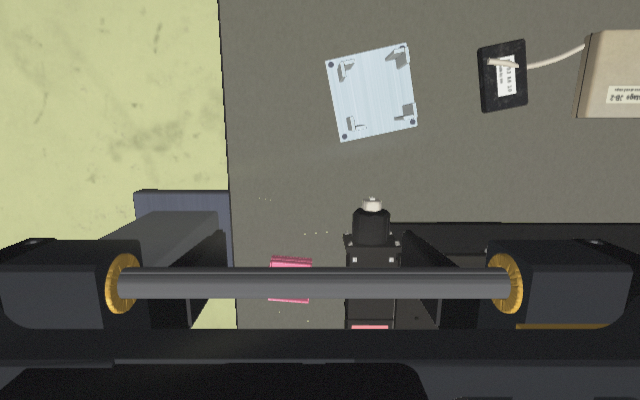

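The carrier is clearly seen, with corners near (325,60), (407,43), (418,126) and (342,142). I'll measure it, then move on to the dish plate and the objects.

```bash
cat >> h.py <<'E'
def quad(K,E,mask,z,roi=None):
    "min-area rect of the largest blob (in roi u0,v0,u1,v1) with contour cast onto plane z: centre, size, angle"
    m=np.zeros_like(mask); u0,v0,u1,v1=roi or (0,0,640,400); m[v0:v1,u0:u1]=mask[v0:v1,u0:u1]
    m=cv2.morphologyEx(m,cv2.MORPH_CLOSE,np.ones((5,5),np.uint8))
    cs,_=cv2.findContours(m,cv2.RETR_EXTERNAL,cv2.CHAIN_APPROX_NONE); c=max(cs,key=cv2.contourArea)
    P=np.float32([ray(K,E,p[0],z)[:2] for p in c]); return cv2.minAreaRect(P),cv2.minEnclosingCircle(P),c
E
python3 - <<'E'
from h import *
d=np.load("pics/w1.npz");a=cv2.imread("pics/w1.png")
print(a[75,375],a[100,372],a[20,372])
m=((a[...,0]>150)&(a[...,0]>a[...,2].astype(int)+4)).astype(np.uint8)*255
r,_,c=quad(d["K"],d["E"],m,5,(300,20,450,160)); print(r)
for p in cv2.boxPoints(r): print(p, proj(d["K"],d["E"],[*p,5]).round(1))
go(430,0,230,90)
go(510,-470,250,90,[430,0,230,90])
E
```

```text
[225 218 206] [224 218 206] [105 119 119]
((488.0818786621094, 423.2049560546875), (92.94608306884766, 92.20662689208984), 12.173065185546875)
[432.9322  458.47208] [324.7  60.2]
[452.37537 368.3387 ] [340.3 142.2]
[543.23157 387.93784] [418.4 125.3]
[523.7884 478.0712] [407.   41.4]
[-3.206e+02  8.700e+00  5.000e-01  2.000e-01]
[-470.   80.  -20.    0.]
```

Call:
step_arm(
  plan=[
    [[-320,10,0,0,1],[-320,10,0,0,1],[-320,10,0,0,1],[-320,10,0,0,1],[-320,10,0,0,1],[-320,10,0,0,1],[-320,10,0,0,1],[-320,10,0,0,1]],
  ],
)

```text
t: 1.87
eef_pos: [430.5, -1.9, 230.8]
tcp_rot: [3.141, 0.0, 1.573]
ft_force: [0.7, 1.3, 0.1]
opening: 1.001
grip_force: 0.0
```

Call:
step_arm(
  plan=[
    [[-320,10,0,0,1],[-320,10,0,0,1],[-320,10,0,0,1],[-320,10,0,0,1],[-320,10,0,0,1],[-320,10,0,0,1],[-320,10,0,0,1],[-320,10,0,0,1]],
  ],
)

```text
t: 2.53
eef_pos: [440.9, -322.6, 230.5]
tcp_rot: [3.141, 0.0, 1.572]
ft_force: [0.7, 0.5, 0.5]
opening: 1.0
grip_force: 0.0
```

Call:
step_arm(
  plan=[
    [[-150,60,0,0,1],[-150,60,0,0,1],[-150,60,0,0,1],[-150,60,0,0,1],[-150,60,0,0,1],[-150,60,0,0,1],[-150,60,0,0,1],[-150,60,0,0,1]],
  ],
)

```text
t: 3.2
eef_pos: [501.1, -468.2, 230.8]
tcp_rot: [-3.141, -0.0, 1.573]
ft_force: [0.1, 0.0, 0.1]
opening: 1.003
grip_force: 0.0
```

Run:
```python
from h import *
s=env.state();print(s["t"],s["eef_pos"],s["tcp_rot"])
K,E,_=cal("wrist");np.savez("pics/w2.npz",K=K,E=E)
cv2.imwrite("pics/w2.png",env.read_camera("wrist"))
```

```text
3.2 [ 501.12210506 -468.24232516  230.78618015] [-3.14148157e+00 -3.85222575e-04  1.57297720e+00]
```

View pics/w2.png

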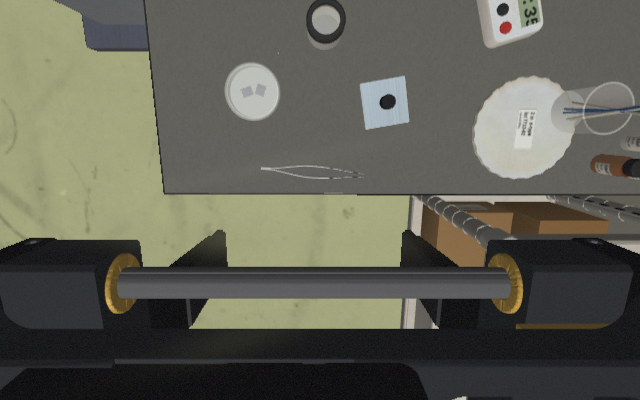

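This view shows the dish (252,91), the cover (385,102), the knob (388,102) and the loupe (326,22). I'll measure these, then move 170 mm in +y to see the box and the tray.

Call:
step_arm(
  plan=[
    [[170,0,0,0,1],[170,0,0,0,1],[170,0,0,0,1],[170,0,0,0,1],[170,0,0,0,1],[170,0,0,0,1],[170,0,0,0,1]],
  ],
)

```text
t: 3.83
eef_pos: [501.2, -299.2, 231.4]
tcp_rot: [3.14, 0.001, 1.573]
ft_force: [0.2, -0.3, 0.3]
opening: 1.001
grip_force: 0.0
```

Run:
```python
from h import *
K,E,_=cal("wrist");np.savez("pics/w3.npz",K=K,E=E)
cv2.imwrite("pics/w3.png",env.read_camera("wrist"))
d=np.load("pics/w2.npz");a=cv2.imread("pics/w2.png");K,E=d["K"],d["E"]
i=a.astype(int);m=((i[...,0]>150)&(i[...,0]>i[...,2]+10)).astype(np.uint8)*255
print("cover",quad(K,E,m,6,(345,60,425,145))[0])
m=((i.min(2)>135)).astype(np.uint8)*255
print("dish",quad(K,E,m,12,(210,50,295,135))[:2])
print("knob",ray(K,E,(388,102),26).round(),"loupe",ray(K,E,(326,21),42).round())
```

```text
cover ((582.888671875, -375.4810485839844), (50.601951599121094, 51.449241638183594), 9.932037353515625)
dish (((431.9208984375, -364.73895263671875), (60.79487609863281, 60.79948043823242), 0.1274942010641098), ((431.9422607421875, -364.444580078125), 30.81318473815918))
knob [ 582. -376.   26.] loupe [ 513. -301.   42.]
```

View pics/w3.png

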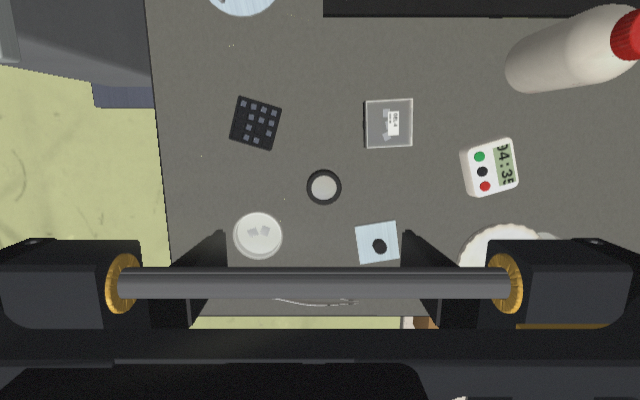

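Box at (388,124) with a clear lid and a dark base, tray at (256,123), loupe at (324,187). I'll measure the box and tray.

Run:
```python
from h import *
d=np.load("pics/w3.npz");a=cv2.imread("pics/w3.png");K,E=d["K"],d["E"]
g=cv2.cvtColor(a,cv2.COLOR_BGR2GRAY)
print(g[124,355:425],g[90:160,375])
m=(g<62).astype(np.uint8)*255
print("tray",quad(K,E,m,6,(220,85,290,160))[0])
bg=np.median(g[60:165,340:440][:, :15]);m=(np.abs(g.astype(int)-bg)>25).astype(np.uint8)*255
for z in(12,24): print("box",z,quad(K,E,m,z,(345,80,435,165))[0])
b=cv2.resize(a[84:164,340:440],None,fx=6,fy=6,interpolation=cv2.INTER_CUBIC);cv2.imwrite("pics/c3.png",b)
```

```text
[109 112 111 110 111 109 109  90  34  50  83 143 165 130 128 130 130 131
 129 132 129 131 129 129 129 131 127 132 128 129 146 171 176 226 230 231
 232 230 226 172 168 195 219 220 133 129 128 127 129 128 127 129 132 137
 150 160 183 177 113 113 113 112 109 111 115 112 110 112 114 109] [113 111 114 112 111 112 114 112 111 118 155 180 143 134 130 129 128 129
 131 131 130 128 130 131 129 129 129 129 131 130 131 129 129 130 129 129
 129 129 131 130 132 130 132 129 130 131 129 131 130 130 127 129 128 131
 132 133 161 182 133 112 112 113 112 114 113 113 110 111 110 112]
tray ((433.0473327636719, -229.92901611328125), (50.36284255981445, 51.86068344116211), 73.64578247070312)
box 12 ((586.2767944335938, -229.89492797851562), (57.78947830200195, 54.22121810913086), 3.350193738937378)
box 24 ((583.660888671875, -229.99362182617188), (56.02305603027344, 52.563865661621094), 3.350177049636841)
```

View pics/c3.png

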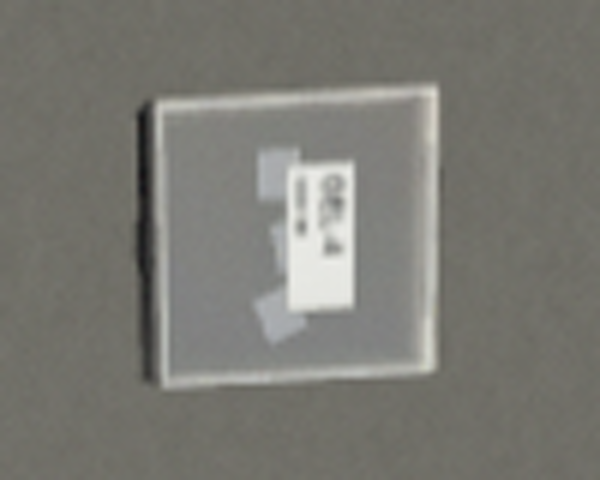

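Enlarged: a clear lid with a label and a black base with the hinge on the left (−x) side, so this is the sample_box. The lid corners in the crop are (157,100), (437,88), (433,372) and (163,385).

Run:
```python
from h import *
d=np.load("pics/w3.npz");K,E=d["K"],d["E"]
P=np.float32([ray(K,E,(u/6+340-.4,v/6+84-.4),24)[:2] for u,v in[(155,98),(438,86),(435,373),(161,387)]])
print(P.round(1).tolist(),P.mean(0),cv2.minAreaRect(P))
print([np.degrees(np.arctan2(*(q)[::-1])).round(1) for q in (P[1]-P[0],P[2]-P[3],P[0]-P[3],P[1]-P[2])])
```

```text
[[558.5, -205.0], [610.0999755859375, -202.8000030517578], [613.2999877929688, -254.5], [561.7000122070312, -257.20001220703125]] [ 585.8853  -229.87228] ((585.8867797851562, -229.7474365234375), (51.68714141845703, 52.652015686035156), 3.4719579219818115)
[np.float32(2.5), np.float32(3.0), np.float32(93.5), np.float32(93.5)]
```

Run:
```python
from h import *
go(586,-230,100,3.1)
```

```text
[ 69.8  84.9 131.1  87. ]
```

Call:
step_arm(
  plan=[
    [[69.4,85,131,87,1],[69.4,85,131,87,1],[69.4,85,131,87,1],[69.4,85,131,87,1],[69.4,85,131,87,1],[69.4,85,131,87,1],[69.4,85,131,87,1],[69.4,85,131,87,1]],
  ],
)

```text
t: 4.55
eef_pos: [586.0, -231.2, 98.7]
tcp_rot: [-3.141, 0.0, 0.564]
ft_force: [0.1, -0.6, 0.7]
opening: 0.998
grip_force: 0.0
```

Call:
step_arm(
  plan=[
    [[0,0,0,29.7,1],[0,0,0,29.7,1],[0,0,0,29.7,1],[0,0,0,29.7,1],[0,0,0,29.7,1],[0,0,0,29.7,1]],
  ],
)

```text
t: 5.05
eef_pos: [585.9, -231.1, 99.3]
tcp_rot: [-3.141, 0.0, 0.054]
ft_force: [-0.0, 1.2, 0.5]
opening: 1.001
grip_force: 0.0
```

Run:
```python
from h import *
go(586,-230,5,3.1)
K,E,_=cal("wrist");print(proj(K,E,[586,-230,24]))
cv2.imwrite("pics/w4.png",env.read_camera("wrist"))
```

```text
[ 0.2 -1.1 94.3  0. ]
[312.99028862 212.98531121]
```

View pics/w4.png

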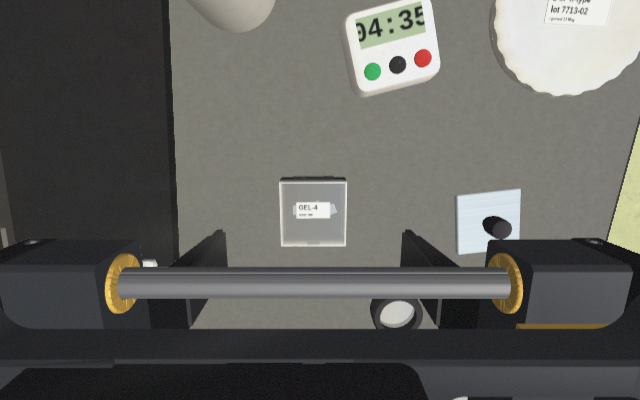

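The box is centred at (313,213), as predicted, and lies between the fingers. The loupe at (397,313) is clear. I'll descend, grip and lift.

Call:
step_arm(
  plan=[
    [[0,-1,40,0,1],[0,-1,70,0,1],[0,-1,90,0,1],[0,-1,94,0,1],[0,-1,94,0,1]],
  ],
)

```text
t: 5.52
eef_pos: [585.4, -229.0, 4.5]
tcp_rot: [-3.14, 0.002, 0.055]
ft_force: [0.7, -0.3, 0.3]
opening: 0.999
grip_force: 0.0
```

Call:
step_arm(
  plan=[
    [[0,0,0,0,-1],[0,0,0,0,-1],[0,0,0,0,-1],[0,0,0,0,-1],[0,0,0,0,-1],[0,0,0,0,-1],[0,0,0,0,-1],[0,0,0,0,-1]],
  ],
)

```text
t: 6.18
eef_pos: [586.0, -229.0, 5.8]
tcp_rot: [3.141, -0.0, 0.053]
ft_force: [-0.8, 0.1, 2.6]
opening: 0.542
grip_force: 30.0
```

Call:
step_arm(
  plan=[
    [[0,0,-10,0,-1],[0,0,-30,0,-1],[0,0,-60,0,-1],[0,0,-90,0,-1],[0,0,-120,0,-1],[0,0,-160,0,-1],[0,0,-200,0,-1],[0,0,-200,0,-1]],
  ],
)

```text
t: 6.85
eef_pos: [588.1, -230.0, 214.2]
tcp_rot: [3.136, -0.01, 0.053]
ft_force: [0.1, -0.7, -0.3]
opening: 0.543
grip_force: 30.0
```

Run:
```python
from h import *
go(430,-150,205,3.1)
go(430,150,205,3.1,[430,-150,205,3.1])
go(488.1,423.2,205,12.2,[430,150,205,3.1])
```

```text
[-153.6  -88.3    9.2   -0. ]
[  16.2 -299.6    0.     0. ]
[  72.8 -269.7   -0.    -9.1]
```

Run:
```python
from h import *
A=[586,-230,205,3.1];B=[430,-140,205,3.1];C=[410,150,205,3.1];D=[340,290,205,3.1];F=[488.1,423.2,120,12.2]
for p,q in((A,B),(B,C),(C,D),(D,F)): go(*q,p)
```

```text
[-150.9  -98.3    0.     0. ]
[  -4.3 -290.7    0.     0. ]
[ -62.3 -143.6    0.     0. ]
[ 155.1 -125.    85.    -9.1]
```

Call:
step_arm(
  plan=[
    [[-151,-98,0,0,-1],[-151,-98,0,0,-1],[-151,-98,0,0,-1],[-151,-98,0,0,-1],[-151,-98,0,0,-1],[-151,-98,0,0,-1]],
  ],
)

```text
t: 7.35
eef_pos: [427.3, -137.5, 206.4]
tcp_rot: [-3.141, 0.0, 0.054]
ft_force: [1.1, -0.6, -0.2]
opening: 0.545
grip_force: 30.0
```

Call:
step_arm(
  plan=[
    [[-4,-291,0,0,-1],[-4,-291,0,0,-1],[-4,-291,0,0,-1],[-4,-291,0,0,-1],[-4,-291,0,0,-1],[-4,-291,0,0,-1],[-4,-291,0,0,-1],[-4,-291,0,0,-1]],
  ],
)

```text
t: 8.02
eef_pos: [410.7, 156.9, 206.1]
tcp_rot: [-3.14, -0.002, 0.059]
ft_force: [0.0, 0.0, -0.7]
opening: 0.545
grip_force: 30.0
```

Call:
step_arm(
  plan=[
    [[-62,-144,0,0,-1],[-62,-144,0,0,-1],[-62,-144,0,0,-1],[-62,-144,0,0,-1],[-62,-144,0,0,-1],[-62,-144,0,0,-1]],
  ],
)

```text
t: 8.52
eef_pos: [341.1, 293.0, 205.8]
tcp_rot: [-3.141, -0.001, 0.056]
ft_force: [-0.9, -0.2, -1.5]
opening: 0.544
grip_force: 30.0
```

Call:
step_arm(
  plan=[
    [[155,-125,0,-9.1,-1],[155,-125,0,-9.1,-1],[155,-125,0,-9.1,-1],[155,-125,85,-9.1,-1],[155,-125,85,-9.1,-1],[155,-125,85,-9.1,-1],[155,-125,85,-9.1,-1],[155,-125,85,-9.1,-1]],
  ],
)

```text
t: 9.18
eef_pos: [490.2, 423.4, 118.8]
tcp_rot: [3.14, 0.003, 0.21]
ft_force: [0.7, 0.1, 0.1]
opening: 0.543
grip_force: 30.0
```

Run:
```python
from h import *
s=env.state();print(s["joints"],s["t"])
go(488.1,423.2,11,12.2)
K,E,_=cal("wrist");np.savez("pics/w5.npz",K=K,E=E)
print(proj(K,E,[488.1,423.2,5]))
cv2.imwrite("pics/w5.png",env.read_camera("wrist"))
```

```text
[ 6.10572880e-01  6.24631254e-01  1.59282546e+00 -1.18070278e-04
  9.27184963e-01  1.97105925e+00] 9.1833
[-2.100e+00 -2.000e-01  1.078e+02 -1.000e-01]
[313.81431347 204.25897695]
```

View pics/w5.png

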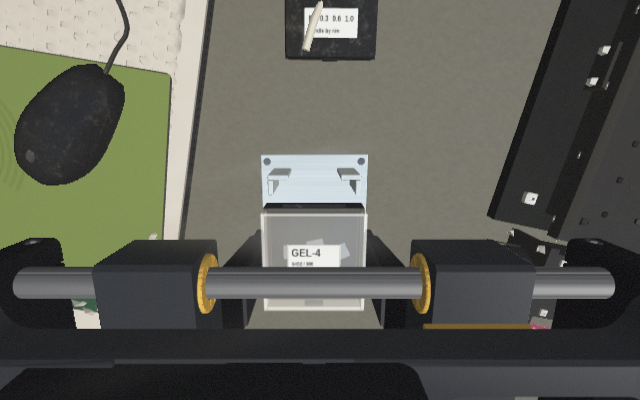

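The box is held level at (313,258), and the carrier's far edge runs from (262,154) to (368,154), symmetric with it. I'll cross-check the carrier centre from that edge.

Run:
```python
from h import *
d=np.load("pics/w5.npz");K,E=d["K"],d["E"]
p=ray(K,E,(261.5,154),5);q=ray(K,E,(368.5,154),5);m=(p+q)/2;t=q-p;print(np.linalg.norm(t),np.degrees(np.arctan2(t[1],t[0]))+90)
a=np.radians(12.2);print(m-46*np.array([np.cos(a),np.sin(a),0]))
go(488.1,423.2,11,12.2)
```

```text
91.77580872472288 12.044519704428993
[486.67058349 421.73615355   5.        ]
[-1.900e+00 -0.000e+00  1.094e+02 -1.000e-01]
```

Call:
step_arm(
  plan=[
    [[-1.5,0.3,40,0,-1],[-1.5,0.3,65,0,-1],[-1.5,0.3,85,0,-1],[-1.5,0.3,100,0,-1],[-1.5,0.3,106,0,-1],[-1.5,0.3,109,0,-1],[-1.5,0.3,109.5,0,-1],[-1.5,0.3,109.5,0,-1]],
  ],
)

```text
t: 9.9
eef_pos: [488.3, 424.3, 12.7]
tcp_rot: [-3.141, -0.002, 0.212]
ft_force: [-0.7, -0.2, -1.0]
opening: 0.544
grip_force: 30.0
```

Call:
step_arm(
  plan=[
    [[0,-1.2,0.5,0,-1],[0,-1.2,0.5,0,-1],[0,-1.2,0.5,0,-1]],
  ],
)

```text
t: 10.15
eef_pos: [487.6, 425.6, 11.3]
tcp_rot: [-3.141, -0.001, 0.212]
ft_force: [-0.7, -0.7, -1.4]
opening: 0.543
grip_force: 30.0
```

I shifted the wrong way in y. I'll correct it, check and release.

Call:
step_arm(
  plan=[
    [[0,2.7,0,0,-1],[0,2.7,0.5,0,-1],[0,2.7,1,0,-1],[0,2.7,1,0,-1]],
  ],
)

```text
t: 10.48
eef_pos: [488.1, 422.5, 10.8]
tcp_rot: [-3.142, -0.001, 0.212]
ft_force: [-2.6, -4.2, 10.7]
opening: 0.543
grip_force: 30.0
```

Call:
step_arm(
  plan=[
    [[0,0,0,0,0.5],[0,0,0,0,0.5],[0,0,0,0,0.5],[0,0,0,0,0.5],[0,0,0,0,0.5]],
  ],
)

```text
t: 10.9
eef_pos: [487.9, 422.7, 9.5]
tcp_rot: [3.142, 0.0, 0.212]
ft_force: [0.1, -0.2, -0.1]
opening: 0.743
grip_force: 0.0
```

Call:
step_arm(
  plan=[
    [[0,0,-20,0,0.5],[0,0,-50,0,0.5],[0,0,-90,0,0.5],[0,0,-130,0,0.5],[0,0,-160,0,1],[0,0,-195,0,1],[0,0,-195,0,1],[0,0,-195,0,1]],
  ],
)

```text
t: 11.57
eef_pos: [488.4, 423.1, 206.6]
tcp_rot: [-3.14, -0.003, 0.212]
ft_force: [-0.6, 0.0, -0.7]
opening: 0.965
grip_force: 0.0
```

Run:
```python
from h import *
F=[487.5,422.8,205,12.2]; G=[400,330,205,90]
go(*G)
```

```text
[-106.    72.4    1.6  -77.9]
```

Run:
```python
from h import *
K,E,_=cal("wrist");a=env.read_camera("wrist");cv2.imwrite("pics/w6.png",a);np.savez("pics/w6.npz",K=K,E=E)
print(proj(K,E,[488,423,29]),proj(K,E,[488,423,5]))
i=a.astype(int);m=((i[...,0]>150)&(i[...,0]>i[...,2]+8)).astype(np.uint8)
c=proj(K,E,[488,423,29]).astype(int)
for v in range(c[1]-48,c[1]+49,3): print("".join("#" if x else "." for x in m[v,c[0]-60:c[0]+60:2]))
```

```text
[314.35712598 190.09669578] [314.34129628 186.27462809]
............................................................
............................................................
..........#########################################.........
..........#...##################################..#.........
..........##.###################################.##.........
..........#########################################.........
..........####........#################........####.........
..........##############################.##########.........
..........#####..##.......................##..#####.........
..........#####..#.........................#..#####.........
..........#####.##.........................##.#####.........
...........#######.........................########.........
...........#######.........................########.........
...........########........................########.........
...........#######.........................########.........
...........#######....................#....########.........
...........########..................#.....########.........
.......
[... 268 characters left out ...]
............#######..........
...........####..##.......................##..####..........
...........####..##.......................##..####..........
...........#####.##..........###..........##..####..........
...........#####......#################.......####..........
...........##.##......#################.......#..#..........
...........#..##.....###################......#.##..........
..............#######...................#######.............
............................................................
............................................................
............................................................
............................................................
```

The box sits centred in the carrier. Next is the tray, looking at the dish plate on the way.

Run:
```python
from h import *
F=[488,422.9,205,12.2];D=[340,290,205,0];C=[410,150,205,0];B=[415,-73,205,0]
for p,q in((F,D),(D,C),(C,B)): go(*q,p)
```

```text
[-172.7   98.6   -0.    12.2]
[ 70. 140.   0.   0.]
[  5. 223.   0.   0.]
```

Call:
step_arm(
  plan=[
    [[-173,98,0,12.2,1],[-173,98,0,12.2,1],[-173,98,0,12.2,1],[-173,98,0,12.2,1],[-173,98,0,12.2,1],[-173,98,0,12.2,1]],
  ],
)

```text
t: 12.12
eef_pos: [334.5, 287.0, 203.3]
tcp_rot: [3.139, 0.005, -0.001]
ft_force: [1.7, 0.7, 0.8]
opening: 0.997
grip_force: 0.0
```

Call:
step_arm(
  plan=[
    [[70,140,0,0,1],[70,140,0,0,1],[70,140,0,0,1],[70,140,0,0,1],[70,140,0,0,1]],
  ],
)

```text
t: 12.53
eef_pos: [411.1, 146.8, 203.5]
tcp_rot: [3.141, 0.001, -0.005]
ft_force: [-0.1, 0.2, -0.9]
opening: 1.001
grip_force: 0.0
```

Call:
step_arm(
  plan=[
    [[5,223,0,0,1],[5,223,0,0,1],[5,223,0,0,1],[5,223,0,0,1],[5,223,0,0,1],[5,223,0,0,1],[5,223,0,0,1],[5,223,0,0,1]],
  ],
)

```text
t: 13.2
eef_pos: [413.7, -72.7, 203.6]
tcp_rot: [-3.141, 0.002, -0.003]
ft_force: [-0.5, 0.0, 0.5]
opening: 1.001
grip_force: 0.0
```

Run:
```python
from h import *
s=env.state();print(s["t"],s["eef_pos"])
K,E,_=cal("wrist");a=env.read_camera("wrist");cv2.imwrite("pics/w7.png",a);np.savez("pics/w7.npz",K=K,E=E)
i=a.astype(int);m=((i[...,0]>150)&(i[...,0]>i[...,2]+8)).astype(np.uint8)*255
c=proj(K,E,[420,-73,5]);u,v=c.astype(int);print(c)
print(quad(K,E,m,5,(u-80,max(v-80,0),u+80,v+60))[:2])
cv2.imwrite("pics/c7.png",cv2.resize(a[v-70:v+55,u-70:u+70],None,fx=4.5,fy=4.5,interpolation=cv2.INTER_CUBIC));print(u-70,v-70)
go(433,-230,100,-16.4)
```

```text
13.2 [413.74904773 -72.70551178 203.6480872 ]
[314.54492104 179.79496174]
(((424.04180908203125, -69.53251647949219), (94.14744567871094, 95.42169189453125), 89.83563995361328), ((423.8700256347656, -69.48816680908203), 48.1696891784668))
244 109
[ 19.5 158.  103.8  16.3]
```

View pics/c7.png

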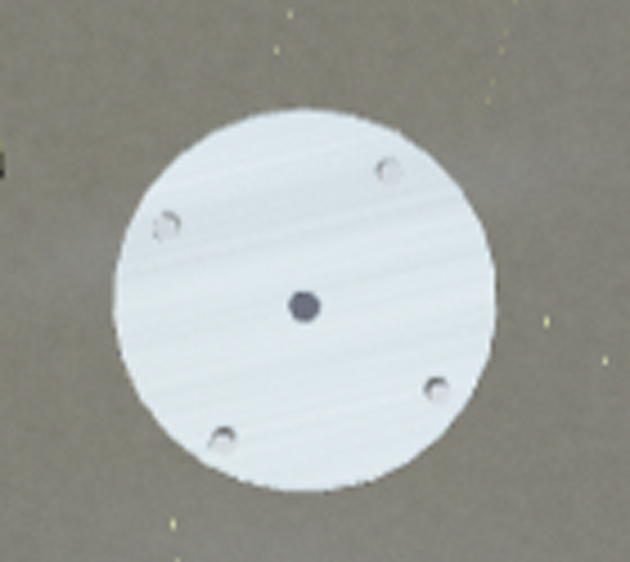

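The plate is centred at (424,−69.5) with radius 48. The pins at crop (167,226), (390,172), (437,389) and (223,438) put its axes at about +13.6°. Now the tray.

Call:
step_arm(
  plan=[
    [[19.4,157.5,80,16.3,1],[19.4,157.5,104,16.3,1],[19.4,157.5,104,16.3,1],[19.4,157.5,104,16.3,1],[19.4,157.5,104,16.3,1],[19.4,157.5,104,16.3,1],[19.4,157.5,104,16.3,1]],
  ],
)

```text
t: 13.83
eef_pos: [433.2, -228.9, 99.6]
tcp_rot: [-3.14, 0.003, -0.285]
ft_force: [0.5, -0.2, -0.6]
opening: 1.0
grip_force: 0.0
```

Run:
```python
from h import *
s=env.state();print(s["t"],s["eef_pos"],s["tcp_rot"])
K,E,_=cal("wrist");a=env.read_camera("wrist");cv2.imwrite("pics/w8.png",a);np.savez("pics/w8.npz",K=K,E=E)
g=cv2.cvtColor(a,cv2.COLOR_BGR2GRAY);m=(g<62).astype(np.uint8)*255
c=proj(K,E,[433,-230,6]);u,v=c.astype(int);print(c)
print(quad(K,E,m,6,(u-48,v-50,u+48,v+48))[0])
go(433,-230,2.5,-16.4)
```

```text
13.8333 [ 433.21920486 -228.8954359    99.56273438] [-3.14044015e+00  2.61249814e-03 -2.85304416e-01]
[315.76578197 206.91453858]
((433.18914794921875, -230.1151885986328), (51.33182144165039, 51.12560272216797), 73.66292572021484)
[ 0.1  1.6 97.9  0.1]
```

Call:
step_arm(
  plan=[
    [[0,1.1,40,0,1],[0,1.1,70,0,1],[0,1.1,88,0,1],[0,1.1,94,0,1],[0,1.1,96,0,1],[0,1.1,97,0,1],[0,1.1,97,0,1]],
  ],
)

```text
t: 14.47
eef_pos: [433.7, -230.9, 4.8]
tcp_rot: [3.141, -0.002, -0.285]
ft_force: [-0.8, 0.6, -0.3]
opening: 1.001
grip_force: 0.0
```

Call:
step_arm(
  plan=[
    [[0,0,0,0,-1],[0,0,0,0,-1],[0,0,0,0,-1],[0,0,0,0,-1],[0,0,0,0,-1],[0,0,0,0,-1],[0,0,0,0,-1],[0,0,0,0,-1]],
  ],
)

```text
t: 15.13
eef_pos: [433.0, -231.1, 3.6]
tcp_rot: [-3.141, 0.0, -0.286]
ft_force: [-0.4, 0.1, 1.6]
opening: 0.529
grip_force: 30.0
```

Call:
step_arm(
  plan=[
    [[0,0,-5,0,-1],[0,0,-20,0,-1],[0,0,-45,0,-1],[0,0,-75,0,-1],[0,0,-110,0,-1],[0,0,-150,0,-1],[0,0,-190,0,-1],[0,0,-200,0,-1]],
  ],
)

```text
t: 15.8
eef_pos: [434.2, -231.9, 209.4]
tcp_rot: [3.139, -0.007, -0.285]
ft_force: [0.2, -0.1, -0.3]
opening: 0.534
grip_force: 30.0
```

Run:
```python
from h import *
A=[433,-230,203,-16.4];B=[420,0,203,-10];C=[410,150,203,0];D=[340,290,203,12.2];F=[487.5,422.8,120,12.2]
for p,q in((A,B),(B,C),(C,D),(D,F)): go(*q,p)
```

```text
[ -77.4 -217.     0.    -6.4]
[ -35.9 -146.     0.   -10. ]
[ -70.  -140.     0.   -12.2]
[172.2 -98.6  83.    0. ]
```

Call:
step_arm(
  plan=[
    [[-77,-217,0,-6.4,-1],[-77,-217,0,-6.4,-1],[-77,-217,0,-6.4,-1],[-77,-217,0,-6.4,-1],[-77,-217,0,-6.4,-1],[-77,-217,0,-6.4,-1],[-77,-217,0,-6.4,-1],[-77,-217,0,-6.4,-1]],
  ],
)

```text
t: 16.47
eef_pos: [420.1, -0.4, 204.0]
tcp_rot: [3.142, -0.001, -0.171]
ft_force: [-0.5, -0.5, -0.3]
opening: 0.531
grip_force: 30.0
```

Call:
step_arm(
  plan=[
    [[-36,-146,0,-10,-1],[-36,-146,0,-10,-1],[-36,-146,0,-10,-1],[-36,-146,0,-10,-1],[-36,-146,0,-10,-1],[-36,-146,0,-10,-1]],
  ],
)

```text
t: 16.97
eef_pos: [410.3, 148.7, 203.6]
tcp_rot: [3.141, 0.0, 0.002]
ft_force: [-0.6, -0.5, 0.7]
opening: 0.534
grip_force: 30.0
```

Call:
step_arm(
  plan=[
    [[-70,-140,0,-12.2,-1],[-70,-140,0,-12.2,-1],[-70,-140,0,-12.2,-1],[-70,-140,0,-12.2,-1],[-70,-140,0,-12.2,-1],[-70,-140,0,-12.2,-1]],
  ],
)

```text
t: 17.47
eef_pos: [340.2, 288.4, 203.6]
tcp_rot: [3.141, 0.0, 0.215]
ft_force: [0.1, 0.4, -0.3]
opening: 0.528
grip_force: 30.0
```

Call:
step_arm(
  plan=[
    [[172,-98,0,0,-1],[172,-98,0,0,-1],[172,-98,0,0,-1],[172,-98,60,0,-1],[172,-98,83,0,-1],[172,-98,83,0,-1],[172,-98,83,0,-1],[172,-98,83,0,-1]],
  ],
)

```text
t: 18.13
eef_pos: [488.4, 418.5, 119.3]
tcp_rot: [3.14, 0.003, 0.211]
ft_force: [0.2, -0.2, 0.5]
opening: 0.528
grip_force: 30.0
```

Run:
```python
from h import *
s=env.state();print(s["t"],s["eef_pos"],s["tcp_rot"])
K,E,_=cal("wrist");a=env.read_camera("wrist");cv2.imwrite("pics/w9.png",a);np.savez("pics/w9.npz",K=K,E=E)
g=cv2.cvtColor(a,cv2.COLOR_BGR2GRAY)
z=s["eef_pos"][2]
c=proj(K,E,[*s["eef_pos"][:2],z+5]);print(c)
for v in range(180,330,4): print(v,"".join(chr(48+min(9,x//25)) for x in g[v,200:430:3]))
go(487.5,422.8,34,12.2)
```

```text
18.1333 [488.40702306 418.52810038 119.29636767] [3.14016667e+00 2.91981100e-03 2.11229667e-01]
[314.65089095 251.15361944]
180 55555555555555555558999669865556665666666666666863799955554555555555555555555
184 55555555555555555558999699865556566556666666666993899955555555555555555555555
188 55555555555555555558999999865556565566666666666999899955555555555555555555555
192 55555555555555555557999999865555566566666666666999999955555555555555555555555
196 55555555555555555557999999965556666666766666666999999955555555555555555555555
200 55555555555555555556999999965679696896999986666999999955555555555555555555555
204 54555555555555555555999111111111111111111111111111111255555555555555555555555
208 55555555555555555555992222222222222222222222222222222235555555555555555555555
212 55555555555555555554992222222222222222222222222222221225555555555555555555555
216 55555555555555555555992224444222244422224444222222221225555555555555554555555
220 55555555555555555555992224444222244422224444222222221235555555555555555555555
224 5555555555555555555599222334422223332222234422222222123555555555555555
[... 1461 characters left out ...]
4444444444444444443371
300 58555542011111121113555555555555555555555555555555555555511132110000113333471
304 27555511111111122115555555555555554555555555555555555555531132000101111333571
308 27755311111111122125555555555555555555555555555555555555551131101001111333651
312 22752111111111122155555555555555555555555555555555555555552131010000111135611
316 11111111111111132255555555555555555555555555555555555555555130000100111111111
320 11112122111111122455545555555555555555555555555555555555555131000000111111111
324 11111222111111122555555555555555555555545555555555555555555530000001111111333
328 11111121211111114444444444444444444444444444444444444444444441110101111111333
[ 0.1 -3.9 87.  -0.1]
```

The tray is level and centred in the grip. I'll descend partway and let it settle.

Call:
step_arm(
  plan=[
    [[0,-0.6,30,0,-1],[0,-0.6,50,0,-1],[0,-0.6,50,0,-1],[0,-0.6,50,0,-1],[0,-0.6,50,0,-1]],
  ],
)

```text
t: 18.6
eef_pos: [488.0, 421.5, 73.2]
tcp_rot: [-3.14, -0.003, 0.213]
ft_force: [-0.1, -0.0, 0.5]
opening: 0.53
grip_force: 30.0
```

Call:
step_arm(
  plan=[
    [[0,-1,20,0,-1],[0,-1,30,0,-1],[0,-1,35,0,-1],[0,-1,37,0,-1],[0,-1,38,0,-1],[0,-1,38,0,-1],[0,-1,38,0,-1]],
  ],
)

```text
t: 19.18
eef_pos: [487.2, 422.7, 33.3]
tcp_rot: [-3.141, -0.001, 0.214]
ft_force: [0.2, 0.2, -0.4]
opening: 0.531
grip_force: 30.0
```

Call:
step_arm(
  plan=[
    [[0,0,0.5,0,-1],[0,0,1,0,-1],[0,0,1,0,-1]],
  ],
)

```text
t: 19.43
eef_pos: [487.2, 422.8, 32.6]
tcp_rot: [-3.141, -0.001, 0.214]
ft_force: [-0.9, -0.1, 6.3]
opening: 0.529
grip_force: 30.0
```

Contact felt. I'll release, rise and check.

Call:
step_arm(
  plan=[
    [[0,0,0,0,0.5],[0,0,0,0,0.5],[0,0,0,0,0.5],[0,0,0,0,0.5],[0,0,0,0,0.5]],
  ],
)

```text
t: 19.85
eef_pos: [486.9, 422.5, 31.6]
tcp_rot: [-3.142, 0.0, 0.214]
ft_force: [-1.1, 0.5, -0.8]
opening: 0.746
grip_force: 0.0
```

Call:
step_arm(
  plan=[
    [[0,0,-15,0,0.5],[0,0,-40,0,0.5],[0,0,-80,0,0.5],[0,0,-120,0,1],[0,0,-160,0,1],[0,0,-173,0,1],[0,0,-173,0,1],[0,0,-173,0,1]],
  ],
)

```text
t: 20.52
eef_pos: [486.9, 422.5, 205.0]
tcp_rot: [-3.141, -0.001, 0.214]
ft_force: [-0.1, 0.5, -0.3]
opening: 0.991
grip_force: 0.0
```

Run:
```python
from h import *
s=env.state();print(s["t"],s["eef_pos"])
K,E,_=cal("wrist");a=env.read_camera("wrist");cv2.imwrite("pics/w10.png",a);np.savez("pics/w10.npz",K=K,E=E)
g=cv2.cvtColor(a,cv2.COLOR_BGR2GRAY);m=(g<75).astype(np.uint8)*255
c=proj(K,E,[487.5,422.7,37]);u,v=c.astype(int);print(c)
print(quad(K,E,m,36,(u-45,v-45,u+45,v+45))[0])
F=[487.5,422.7,204,12.2];D=[340,290,204,10];C=[410,150,204,10];B=[430,-100,204,10];A=[583,-375.5,150,9.9]
for p,q in((F,D),(D,C),(C,B),(B,A)): go(*q,p)
```

```text
20.5167 [486.85269367 422.50763901 205.04369285]
[314.17312337 190.34664455]
((488.9971923828125, 423.9872741699219), (53.3525276184082, 50.08797836303711), 12.682727813720703)
[-172.2   98.5   -0.     2.2]
[ 44.6 150.    0.    0. ]
[-23.7 249.7   0.    0. ]
[1.028e+02 2.979e+02 5.400e+01 1.000e-01]
```

The tray lies flat on the box (within about 2 mm of the centre). Now the cover.

Call:
step_arm(
  plan=[
    [[-172,98,0,2.2,1],[-172,98,0,2.2,1],[-172,98,0,2.2,1],[-172,98,0,2.2,1],[-172,98,0,2.2,1],[-172,98,0,2.2,1]],
  ],
)

```text
t: 21.07
eef_pos: [334.7, 286.8, 203.2]
tcp_rot: [3.139, 0.005, 0.175]
ft_force: [1.3, 0.3, 1.4]
opening: 1.001
grip_force: 0.0
```

Call:
step_arm(
  plan=[
    [[45,150,0,0,1],[45,150,0,0,1],[45,150,0,0,1],[45,150,0,0,1],[45,150,0,0,1]],
  ],
)

```text
t: 21.48
eef_pos: [411.8, 146.8, 203.4]
tcp_rot: [3.141, 0.002, 0.171]
ft_force: [0.3, 0.6, -0.0]
opening: 1.002
grip_force: 0.0
```

Call:
step_arm(
  plan=[
    [[-24,250,0,0,1],[-24,250,0,0,1],[-24,250,0,0,1],[-24,250,0,0,1],[-24,250,0,0,1],[-24,250,0,0,1],[-24,250,0,0,1]],
  ],
)

```text
t: 22.07
eef_pos: [430.5, -105.1, 203.4]
tcp_rot: [3.142, 0.001, 0.17]
ft_force: [0.2, 0.3, -0.5]
opening: 0.999
grip_force: 0.0
```

Call:
step_arm(
  plan=[
    [[103,298,54,0,1],[103,298,54,0,1],[103,298,54,0,1],[103,298,54,0,1],[103,298,54,0,1],[103,298,54,0,1],[103,298,54,0,1],[103,298,54,0,1]],
  ],
)

```text
t: 22.73
eef_pos: [584.4, -377.3, 147.5]
tcp_rot: [-3.14, 0.002, 0.174]
ft_force: [0.9, 0.9, 0.0]
opening: 1.0
grip_force: 0.0
```

Call:
step_arm(
  plan=[
    [[0,0,50,0,1],[0,0,50,0,1],[0,0,50,0,1],[0,0,50,0,1]],
  ],
)

```text
t: 23.07
eef_pos: [583.3, -374.1, 100.2]
tcp_rot: [-3.14, 0.002, 0.176]
ft_force: [-0.4, 0.9, 0.5]
opening: 0.998
grip_force: 0.0
```

Run:
```python
from h import *
s=env.state();print(s["t"],s["eef_pos"])
K,E,_=cal("wrist");a=env.read_camera("wrist");cv2.imwrite("pics/w11.png",a);np.savez("pics/w11.npz",K=K,E=E)
c=proj(K,E,[583,-375.5,6]);u,v=c.astype(int);print(c,proj(K,E,[583,-375.5,26]))
i=a.astype(int);m=((i[...,0]>150)&(i[...,0]>i[...,2]+8)).astype(np.uint8)*255
print(quad(K,E,m,6,(u-60,v-60,u+60,v+50))[0])
g=(i.max(2)<60).astype(np.uint8)*255
print("knob",quad(K,E,g,26,(u-25,v-25,u+25,v+28))[:2])
go(583,-375.5,11,9.9)
```

```text
23.0667 [ 583.27040527 -374.10871285  100.15103335]
[316.10370605 207.93824428] [316.24214632 214.15345769]
((581.169189453125, -375.98602294921875), (50.620933532714844, 51.64265060424805), 10.10041618347168)
knob (((583.4276733398438, -375.2289123535156), (15.161372184753418, 13.92411994934082), 10.11105728149414), ((583.1929931640625, -374.90460205078125), 8.196381568908691))
[-0.9  0.8 90.5  0.2]
```

Call:
step_arm(
  plan=[
    [[-0.8,1,40,0,1],[-0.8,1,65,0,1],[-0.8,1,80,0,1],[-0.8,1,86,0,1],[-0.8,1,88,0,1],[-0.8,1,88,0,-1],[-0.8,1,88,0,-1],[-0.8,1,88,0,-1]],
  ],
)

```text
t: 23.78
eef_pos: [583.5, -376.8, 14.3]
tcp_rot: [3.14, -0.002, 0.175]
ft_force: [0.4, 0.1, -0.4]
opening: 0.846
grip_force: 0.0
```

Call:
step_arm(
  plan=[
    [[0,0,0,0,-1],[0,0,0,0,-1],[0,0,0,0,-1],[0,0,0,0,-1],[0,0,0,0,-1],[0,0,0,0,-1],[0,0,0,0,-1],[0,0,0,0,-1]],
  ],
)

```text
t: 24.45
eef_pos: [582.8, -376.5, 12.6]
tcp_rot: [-3.141, -0.0, 0.175]
ft_force: [0.5, -0.4, 0.2]
opening: 0.287
grip_force: 0.0
```

Call:
step_arm(
  plan=[
    [[0,0,0,0,-1],[0,0,0,0,-1],[0,0,0,0,-1],[0,0,0,0,-1]],
  ],
)

```text
t: 24.78
eef_pos: [582.8, -376.5, 12.5]
tcp_rot: [-3.141, -0.0, 0.175]
ft_force: [0.1, 0.4, -0.2]
opening: 0.159
grip_force: 30.0
```

Call:
step_arm(
  plan=[
    [[0,0,-5,0,-1],[0,0,-20,0,-1],[0,0,-45,0,-1],[0,0,-75,0,-1],[0,0,-110,0,-1],[0,0,-150,0,-1],[0,0,-190,0,-1],[0,0,-195,0,-1]],
  ],
)

```text
t: 25.45
eef_pos: [584.5, -377.7, 215.9]
tcp_rot: [3.134, -0.007, 0.175]
ft_force: [0.4, 0.1, -0.2]
opening: 0.154
grip_force: 30.0
```

Call:
step_arm(
  plan=[
    [[-103,-298,0,0,-1],[-103,-298,0,0,-1],[-103,-298,0,0,-1],[-103,-298,0,0,-1],[-103,-298,0,0,-1],[-103,-298,0,0,-1],[-103,-298,0,0,-1],[-103,-298,0,0,-1]],
  ],
)

```text
t: 26.12
eef_pos: [426.8, -98.2, 207.8]
tcp_rot: [-3.141, 0.0, 0.176]
ft_force: [1.1, -0.7, 0.2]
opening: 0.161
grip_force: 30.0
```

Call:
step_arm(
  plan=[
    [[24,-250,0,0,-1],[24,-250,0,0,-1],[24,-250,0,0,-1],[24,-250,0,0,-1],[24,-250,0,0,-1],[24,-250,0,0,-1],[24,-250,0,0,-1],[24,-250,0,0,-1]],
  ],
)

```text
t: 26.78
eef_pos: [408.9, 151.3, 207.8]
tcp_rot: [-3.142, -0.0, 0.18]
ft_force: [-0.5, -0.4, -1.3]
opening: 0.157
grip_force: 30.0
```

Call:
step_arm(
  plan=[
    [[-45,-150,0,-2.2,-1],[-45,-150,0,-2.2,-1],[-45,-150,0,-2.2,-1],[-45,-150,0,-2.2,-1],[-45,-150,0,-2.2,-1],[-45,-150,0,-2.2,-1]],
  ],
)

```text
t: 27.28
eef_pos: [338.9, 289.1, 207.7]
tcp_rot: [3.141, -0.0, 0.215]
ft_force: [-0.4, -0.0, -0.4]
opening: 0.158
grip_force: 30.0
```

Run:
```python
from h import *
s=env.state();print(s["t"],s["eef_pos"],s["tcp_rot"][2])
go(487.6,422.7,120,12.2)
```

```text
27.2833 [338.88105616 289.08689425 207.70391215] 0.21526820112838485
[ 1.738e+02 -9.880e+01  8.770e+01  1.000e-01]
```

Call:
step_arm(
  plan=[
    [[174,-99,0,0,-1],[174,-99,0,0,-1],[174,-99,0,0,-1],[174,-99,40,0,-1],[174,-99,88,0,-1],[174,-99,88,0,-1],[174,-99,88,0,-1],[174,-99,88,0,-1]],
  ],
)

```text
t: 27.95
eef_pos: [489.0, 420.4, 117.6]
tcp_rot: [3.14, 0.004, 0.211]
ft_force: [-0.0, -0.2, -0.4]
opening: 0.159
grip_force: 30.0
```

Call:
step_arm(
  plan=[
    [[0,0,0,0,-1],[0,0,0,0,-1],[0,0,0,0,-1],[0,0,0,0,-1]],
  ],
)

```text
t: 28.28
eef_pos: [488.3, 422.6, 121.5]
tcp_rot: [-3.141, -0.002, 0.214]
ft_force: [-0.3, 0.8, -0.9]
opening: 0.16
grip_force: 30.0
```

Run:
```python
from h import *
s=env.state();print(s["t"],s["eef_pos"],s["tcp_rot"])
K,E,_=cal("wrist");a=env.read_camera("wrist");cv2.imwrite("pics/w12.png",a);np.savez("pics/w12.npz",K=K,E=E)
p=s["eef_pos"]
for h in((24,26),(24,-26)):
    A=np.radians(12.2);print(h,proj(K,E,[p[0]+26*np.cos(A)-h[1]*np.sin(A),p[1]+26*np.sin(A)+h[1]*np.cos(A),p[2]-6.5]).round(1))
g=cv2.cvtColor(a,cv2.COLOR_BGR2GRAY)
for v in range(140,268,4): print(v,"".join(chr(48+min(9,x//25)) for x in g[v,230:400:2]))
go(487.6,422.7,50,12.2)
```

```text
28.2833 [488.29273354 422.64081108 121.47822959] [-3.14061305e+00 -2.35025816e-03  2.13506724e-01]
(24, 26) [267.8 199.5]
(24, -26) [361.5 199.6]
140 4444444444444444444444444444444454444444444444444444444444444444444444444444544444444
144 4444544444444444444444444444444444444444444444444444544544444454454555444444444444444
148 4444444444444444444444445444444444444444544455555555554455555444454444454444444444445
152 4444444444444444556656666666666666666666666666666666666666666666666664444444444444444
156 4444444444444445884588888888888888888888888888888888888888888888744884444444444444444
160 4444444444555555854448888888888888888888888888888888888888888888444784444444444444444
164 4444444445455555888888888888888888888888888888888888888888888888888884444444444444444
168 5444444544555455888886555555555888888888888888888888874544444448888884444444444444444
172 4544455555444455788666666676668888888888888888888888886466666666688894444444444444444
176 4445454444444444788788888888832212222222222222122222111388888888888874444444444444444
180 44444544444444447886886668822222222222222222222222
[... 1247 characters left out ...]
888888888888222222388888888888644444444444444444
240 2222222222222222222233233383222223368832222222788222222227322222222222222222221221121
244 2222222222222222222222222222222222262222222222226222222222222222222222222222111222111
248 2222222222222222222222222222222222222222222222222222222222222222222222222122111111111
252 1212222222222222222222222222222222222222222222222222221222222222221222121111111111111
256 1111111111112111111112224451111112222222222222222211111113341111211111111111111111111
260 1111111111111111111111124453111111122222222222222211111113343111111111111111111111111
264 1111111111111111111111125553111111112222122122222111111113344111111111111111111111111
[-0.6 -0.  71.2  0. ]
```

The cover is level, with its front edge at row 200 as predicted. I'll descend.

Call:
step_arm(
  plan=[
    [[-0.6,0,30,0,-1],[-0.6,0,50,0,-1],[-0.6,0,62,0,-1],[-0.6,0,67,0,-1],[-0.6,0,69,0,-1],[-0.6,0,70,0,-1],[-0.6,0,70,0,-1],[-0.6,0,70,0,-1]],
  ],
)

```text
t: 29.0
eef_pos: [487.8, 423.0, 50.6]
tcp_rot: [-3.141, -0.001, 0.214]
ft_force: [0.4, -0.5, -0.7]
opening: 0.157
grip_force: 30.0
```

Call:
step_arm(
  plan=[
    [[0,0,0.5,0,-1],[0,0,1,0,-1],[0,0,1,0,-1]],
  ],
)

```text
t: 29.25
eef_pos: [487.6, 422.8, 49.0]
tcp_rot: [-3.141, -0.001, 0.214]
ft_force: [0.2, -0.2, 0.9]
opening: 0.156
grip_force: 30.0
```

Call:
step_arm(
  plan=[
    [[0,0,0.5,0,-1],[0,0,0.5,0,-1],[0,0,0.5,0,-1]],
  ],
)

```text
t: 29.5
eef_pos: [487.6, 422.8, 49.0]
tcp_rot: [-3.141, -0.001, 0.214]
ft_force: [-1.9, -1.0, 6.7]
opening: 0.156
grip_force: 30.0
```

Call:
step_arm(
  plan=[
    [[0,0,0,0,-0.3],[0,0,0,0,-0.3],[0,0,0,0,-0.3],[0,0,0,0,-0.3],[0,0,0,0,-0.3],[0,0,0,0,-0.3]],
  ],
)

```text
t: 30.0
eef_pos: [487.4, 422.7, 48.0]
tcp_rot: [3.142, 0.0, 0.214]
ft_force: [0.1, 0.3, -0.2]
opening: 0.351
grip_force: 0.0
```

Call:
step_arm(
  plan=[
    [[0,0,-15,0,-0.3],[0,0,-40,0,-0.3],[0,0,-80,0,1],[0,0,-120,0,1],[0,0,-155,0,1],[0,0,-155,0,1],[0,0,-155,0,1],[0,0,-155,0,1]],
  ],
)

```text
t: 30.67
eef_pos: [487.1, 422.4, 202.5]
tcp_rot: [3.141, 0.001, 0.214]
ft_force: [-1.0, -0.5, -0.1]
opening: 0.716
grip_force: 0.0
```

Run:
```python
from h import *
s=env.state();print(s["t"],s["eef_pos"])
K,E,_=cal("wrist");a=env.read_camera("wrist");cv2.imwrite("pics/w13.png",a);np.savez("pics/w13.npz",K=K,E=E)
i=a.astype(int)
c=proj(K,E,[487.6,422.7,63]);u,v=c.astype(int);print(c)
g=(i.max(2)<70).astype(np.uint8)*255
print("knob",quad(K,E,g,63,(u-18,v-18,u+18,v+18))[:2])
cv2.imwrite("pics/c13.png",cv2.resize(a[v-60:v+50,u-70:u+70],None,fx=5,fy=5,interpolation=cv2.INTER_CUBIC))
F=[487.6,422.7,203,12.2];D=[340,290,203,12];C=[410,150,203,12];B=[430,-100,203,12];A=[432,-364.5,120,13.6]
for p,q in((F,D),(D,C),(C,B),(B,A)): go(*q,p)
```

```text
30.6667 [487.10330466 422.4455818  202.49534385]
[313.99337361 195.71994416]
knob (((488.04473876953125, 423.7603454589844), (15.715367317199707, 13.50234317779541), 11.935002326965332), ((488.00250244140625, 423.5366516113281), 7.949908256530762))
[-172.3   98.5   -0.     0.2]
[ 39.4 151.5   0.    0. ]
[-32.4 248.7   0.    0. ]
[-53.  259.1  83.   -1.6]
```

View pics/c13.png

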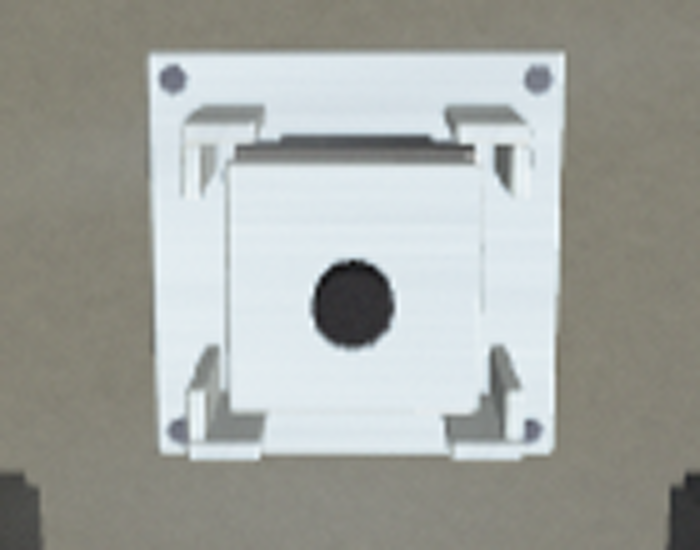

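The cover sits flat between the angles, with its knob at crop (353,304) in the centre. Now the dish.

Call:
step_arm(
  plan=[
    [[-172,98,0,0,1],[-172,98,0,0,1],[-172,98,0,0,1],[-172,98,0,0,1],[-172,98,0,0,1],[-172,98,0,0,1]],
  ],
)

```text
t: 31.22
eef_pos: [335.4, 287.0, 201.9]
tcp_rot: [3.14, 0.005, 0.214]
ft_force: [1.0, 0.9, 0.8]
opening: 0.998
grip_force: 0.0
```

Call:
step_arm(
  plan=[
    [[39,151,0,0,1],[39,151,0,0,1],[39,151,0,0,1],[39,151,0,0,1],[39,151,0,0,1]],
  ],
)

```text
t: 31.63
eef_pos: [412.1, 147.6, 202.1]
tcp_rot: [3.141, 0.001, 0.21]
ft_force: [-0.7, 0.4, 0.3]
opening: 1.002
grip_force: 0.0
```

Call:
step_arm(
  plan=[
    [[-32,249,0,0,1],[-32,249,0,0,1],[-32,249,0,0,1],[-32,249,0,0,1],[-32,249,0,0,1],[-32,249,0,0,1],[-32,249,0,0,1]],
  ],
)

```text
t: 32.22
eef_pos: [432.4, -104.2, 202.1]
tcp_rot: [3.141, 0.001, 0.209]
ft_force: [-0.7, 0.9, 0.1]
opening: 0.999
grip_force: 0.0
```

Call:
step_arm(
  plan=[
    [[-53,259,83,-1.6,1],[-53,259,83,-1.6,1],[-53,259,83,-1.6,1],[-53,259,83,-1.6,1],[-53,259,83,-1.6,1],[-53,259,83,-1.6,1],[-53,259,83,-1.6,1],[-53,259,83,-1.6,1]],
  ],
)

```text
t: 32.88
eef_pos: [434.4, -366.6, 116.9]
tcp_rot: [-3.139, 0.002, 0.238]
ft_force: [-0.4, 1.0, 0.4]
opening: 0.998
grip_force: 0.0
```

Run:
```python
from h import *
s=env.state();print(s["t"],s["eef_pos"])
K,E,_=cal("wrist");a=env.read_camera("wrist");cv2.imwrite("pics/w14.png",a);np.savez("pics/w14.npz",K=K,E=E)
c=proj(K,E,[432,-364.5,12]);u,v=c.astype(int);print(c)
i=a.astype(int);m=(i.min(2)>135).astype(np.uint8)*255
print(quad(K,E,m,12,(u-55,v-55,u+55,v+55))[:2])
go(432,-364.5,6,13.6)
```

```text
32.8833 [ 434.44968648 -366.60031769  116.8579702 ]
[311.47640546 206.56086169]
(((431.324951171875, -364.7481384277344), (61.30464172363281, 61.428855895996094), 13.713061332702637), ((431.5636291503906, -365.09344482421875), 31.174631118774414))
[-2.300e+00 -3.000e-01  1.116e+02  1.000e-01]
```

Call:
step_arm(
  plan=[
    [[-2.5,0,40,0,1],[-2.5,0,75,0,1],[-2.5,0,75,0,1],[-2.5,0,75,0,1],[-2.5,0,75,0,1]],
  ],
)

```text
t: 33.35
eef_pos: [433.3, -363.5, 46.4]
tcp_rot: [3.141, -0.0, 0.243]
ft_force: [0.2, 0.3, -0.5]
opening: 1.004
grip_force: 0.0
```

```bash
python3 -c "
from h import *
go(431.5,-364.9,4.5,13.6)"
```

```text
[-2.1  1.  41.9  0.3]
```

Call:
step_arm(
  plan=[
    [[-1.5,1,25,0.3,1],[-1.5,1,36,0.3,1],[-1.5,1,40,0.3,1],[-1.5,1,40.5,0.3,1],[-1.5,1,40.5,0.3,1],[-1.5,1,40.5,0.3,-1],[-1.5,1,40.5,0.3,-1],[-1.5,1,40.5,0.3,-1]],
  ],
)

```text
t: 34.02
eef_pos: [431.5, -365.4, 5.2]
tcp_rot: [3.141, -0.001, 0.236]
ft_force: [-0.1, -0.0, -0.8]
opening: 0.846
grip_force: 0.0
```

Call:
step_arm(
  plan=[
    [[0,0,0,0,-1],[0,0,0,0,-1],[0,0,0,0,-1],[0,0,0,0,-1],[0,0,0,0,-1]],
  ],
)

```text
t: 34.43
eef_pos: [431.3, -365.3, 4.7]
tcp_rot: [3.142, -0.0, 0.236]
ft_force: [0.3, 0.2, 1.6]
opening: 0.644
grip_force: 30.0
```

Call:
step_arm(
  plan=[
    [[0,0,-5,0,-1],[0,0,-20,0,-1],[0,0,-45,0,-1],[0,0,-70,0,-1],[0,0,-95,0,-1],[0,0,-95,0,-1],[0,0,-95,0,-1]],
  ],
)

```text
t: 35.02
eef_pos: [431.6, -365.5, 100.9]
tcp_rot: [3.139, -0.001, 0.236]
ft_force: [0.2, -0.3, -1.3]
opening: 0.642
grip_force: 30.0
```

```bash
python3 -c "
from h import *
s=env.state();print(s['eef_pos'])
go(424,-69.5,100,13.6)"
```

```text
[ 431.64473568 -365.54966204  100.93099422]
[ 6.190e+01 -2.896e+02  9.000e-01 -1.000e-01]
```

Call:
step_arm(
  plan=[
    [[62,-289.5,0,0,-1],[62,-289.5,0,0,-1],[62,-289.5,0,0,-1],[62,-289.5,0,0,-1],[62,-289.5,0,0,-1],[62,-289.5,0,0,-1],[62,-289.5,0,0,-1],[62,-289.5,0,0,-1]],
  ],
)

```text
t: 35.68
eef_pos: [421.8, -64.2, 98.9]
tcp_rot: [-3.139, 0.003, 0.24]
ft_force: [0.2, -0.4, -0.5]
opening: 0.647
grip_force: 30.0
```

Call:
step_arm(
  plan=[
    [[0,0,40,0,-1],[0,0,60,0,-1],[0,0,60,0,-1],[0,0,60,0,-1],[0,0,60,0,-1]],
  ],
)

```text
t: 36.1
eef_pos: [423.8, -69.5, 40.0]
tcp_rot: [-3.141, 0.0, 0.236]
ft_force: [0.5, 0.1, -0.7]
opening: 0.645
grip_force: 30.0
```

Run:
```python
from h import *
s=env.state();print(s["t"],s["eef_pos"],s["tcp_rot"])
K,E,_=cal("wrist");a=env.read_camera("wrist");cv2.imwrite("pics/w15.png",a);np.savez("pics/w15.npz",K=K,E=E)
go(424,-69.5,10,13.6)
```

```text
36.1 [423.83622622 -69.52152235  40.02281058] [-3.14132427e+00  2.72560272e-04  2.35907137e-01]
[-0.1 -0.1 30.4 -0.1]
```

View pics/w15.png

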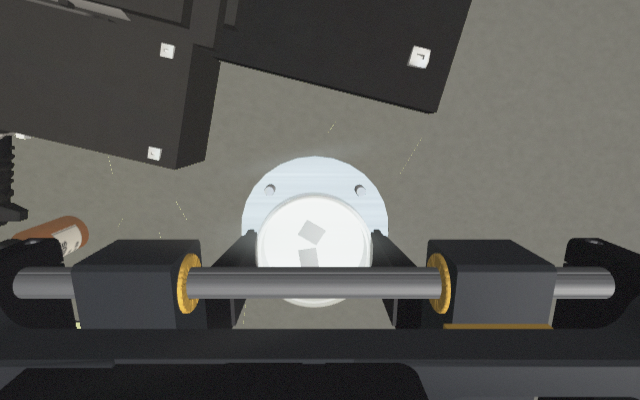

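The dish is centred between the pins at (269,189) and (361,189), and the vial at (70,240) is clear. I'll lower and release.

Call:
step_arm(
  plan=[
    [[0,0,15,0,-1],[0,0,24,0,-1],[0,0,28,0,-1],[0,0,30,0,-1],[0,0,30.5,0,-1],[0,0,31,0,-1],[0,0,31,0,-1]],
  ],
)

```text
t: 36.73
eef_pos: [423.7, -69.4, 9.6]
tcp_rot: [3.141, -0.0, 0.236]
ft_force: [-2.8, -1.1, 13.0]
opening: 0.644
grip_force: 30.0
```

Call:
step_arm(
  plan=[
    [[0,0,0,0,0.6],[0,0,0,0,0.6],[0,0,0,0,0.6],[0,0,0,0,0.6],[0,0,0,0,0.6]],
  ],
)

```text
t: 37.15
eef_pos: [423.8, -69.3, 8.7]
tcp_rot: [-3.142, -0.0, 0.236]
ft_force: [0.1, 0.7, -0.2]
opening: 0.802
grip_force: 0.0
```

Call:
step_arm(
  plan=[
    [[0,0,-20,0,0.6],[0,0,-60,0,0.6],[0,0,-100,0,0.6],[0,0,-140,0,0.6],[0,0,-170,0,0.6],[0,0,-190,0,0.6],[0,0,-190,0,0.6],[0,0,-190,0,0.6]],
  ],
)

```text
t: 37.82
eef_pos: [423.9, -69.3, 199.2]
tcp_rot: [3.141, -0.002, 0.236]
ft_force: [-0.4, -0.5, -0.5]
opening: 0.804
grip_force: 0.0
```

Run:
```python
from h import *
K,E,_=cal("wrist");a=env.read_camera("wrist");cv2.imwrite("pics/w16.png",a)
c=proj(K,E,[424,-69.5,17]);u,v=c.astype(int)
i=a.astype(int);r=(slice(v-50,v+50),slice(u-50,u+50))
g=cv2.cvtColor(a,cv2.COLOR_BGR2GRAY)
m=((i.max(2)-i.min(2)<9)&(i.min(2)>150)).astype(np.uint8)*255
R=quad(K,E,m,17,(u-50,v-50,u+50,v+50));print(c,R[:2])
# bystanders & stack in the scene view vs start
b=env.read_camera("scene");a0=cv2.imread("pics/scene0.png")
for n,(x,y) in dict(loupe=(421,241),vial=(280,206)).items():
    s=np.s_[y-14:y+14,x-10:x+10]; print(n,np.abs(b[s].astype(int)-a0[s]).mean())
```

```text
[314.13877638 188.63880848] (((422.0205078125, -68.77677917480469), (67.21781921386719, 62.29526138305664), 6.947089195251465), ((418.59027099609375, -64.56262969970703), 38.343231201171875))
loupe 11.677380952380952
vial 7.419047619047619
```

Run:
```python
from h import *
b=env.read_camera("scene");a0=cv2.imread("pics/scene0.png")
for n,(x0,y0,x1,y1) in dict(loupe=(413,232,430,253),vial=(274,192,286,217),stack=(210,140,255,180)).items():
    r=cv2.matchTemplate(b[y0-15:y1+15,x0-15:x1+15],a0[y0:y1,x0:x1],cv2.TM_CCOEFF_NORMED);_,s,_,l=cv2.minMaxLoc(r);print(n,round(s,2),l[0]-15,l[1]-15)
s=env.state();print(s["t"],s["opening"],s["qvel"].round(3))
```

```text
loupe 0.99 0 0
vial 1.0 0 0
stack 0.68 0 0
37.9667 0.8012806607797637 [-0.001  0.008 -0.002 -0.001  0.005 -0.001]
```

The bystanders have not moved and the dish is seated, so I'm handing in.

```bash
python3 -c "
from h import *
print(env.job_done())"
```

```text
the job is handed in; nothing more can be done
None
```

I handed the job in at about 38 s: box, tray and cover are stacked in the carrier, the dish is on its plate between the pins, and the loupe and vial have not moved; the hand-in gave no verdict.

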